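Load a copper ferrule into the engraving cradle

ROBOT

A 6-joint arm with a two-finger parallel gripper is mounted at the origin on the work surface. World frame = base frame: x ahead of the robot, y to its left, z up, the work surface at z = 0. Lengths are in m, angles in rad, forces in N, time in s.
With the tool pointing down it reaches from about 0.375 to 0.975 m from the base axis. Payload 3.8 kg.
Tool frame: the origin (TCP) lies midway between the tips of the shut fingers; the grasp point (between the pads) lies 19 mm behind it; z points along the fingers, y is the line along which they close (so a half turn about z gives the same grasp; the last joint's range is limited). The gripper opens to 85 mm and grips with 20 to 120 N. Pads are 22 mm wide; open, the fingers measure 114 mm over their backs; the gripper's body (76 mm by 85 mm) begins 54 mm behind the grasp point. The pads swing forward as they close: fully open they stand 13 mm farther back than shut.
Start: joints at [-1.248, 0.264, 1.604, -0, 1.274, -0.037], TCP at [0.238, -0.632, 0.231] pointing down, gripper open.
Joint ranges: [-2.63, 2.63], [-0.94, 2.18], [0.31, 2.57], [-1.31, 4.45], [0, 2.66], [-2.55, 2.55]. Speed limits (rad/s): [2.57, 2.57, 3.14, 3.14, 3.14, 3.14].

INTERFACE

Orientations are given as a rotation vector (axis times angle).
In Python, from workcell import read_state, vision, ticket gives the robot as it stands. The module is installed in compiled form; this text tells all that it offers.
- The arm moves only by the tool jog_arm, never from a script. Its arguments are lists of equal length, an entry for each row: "turn": the turn, a rotation vector about the tool's x, y, z in rad, a list of three; "delta_pos": the shift along the tool's x, y, z in m, a list of three; "gripper": the finger opening in m, from 0 to 0.0854. In form: {"turn": [[rx, ry, rz], ...], "delta_pos": [[dx, dy, dz], ...], "gripper": [gripper, ...]}. A call has 1 to 20 rows; each row shifts and turns the commanded pose from where the row before left it, along the tool's axes as they then stand; what a row does not reach is not made up. A row lasts 1/12 s, in which the tool goes at most 41.7 mm and 7.16 degrees, less where a joint would pass 70% of its speed; a pose out of reach is approached as far as the arm can. A call with a gripper value outside its range is refused whole. The fingers move at their own pace and stop on an object; "grip_force" is the grip in N (left out, the last holds). Time passes only in rows, so rows that do not move let the fingers close. It gives the time, the measured TCP pose, the force, the opening and the grip force at its end, in the units of the state.
- read_state(): the state, without advancing time (a new reading comes with each control period).
- vision.read_camera(name): name is "side" or "top"; returns the picture (420x560x3 uint8, red, green, blue); there is no depth.
- vision.calibration(name): a dict with "vfov" (degrees; the focal length in pixels is half the picture's height over the tangent of half this angle, whatever the lens; pixels are square), "cx", "cy" (the principal point, pixels), "R" (3x3) and "t" (3): a world point X has camera coordinates R X + t. Camera axes: x right, y down, z forward; pixel columns grow to the right and rows downward; lengths in m; the calibration is good to about 2 mm. A picture is of the moment at which its call begins. calibration takes no time and is no camera call.
- ticket.finish_job(): hands the job in; it is judged then, once.
The state is a dict: "time": time; "q": joint angles; "joint_vel": joint speeds; "joint_torque": joint torques, N m; "tool_pos": TCP position; "tcp_rot": TCP orientation; "wrist_force": force on the tool from outside, world axes, zero at the start; "torque": the same for the moment, N m; "width": opening from 0.0 (shut) to 1.0 (fully open); "grip_force": force on a finger pad.
Only numpy, scipy, OpenCV 4.12 (cv2) and the standard library are available. Lean on these libraries where they do the work, as an engineer would, in place of code of your own. Each camera call takes 0.05 s, during which the arm holds its last target. There are 200 camera calls.

TASK

Take the copper ferrule out of the pocket tray and lay it on its side, lengthwise, in the trough of the blue engraving cradle; the cradle's jaw stands nearly shut and must first be slid back by its red tab. Then slide the jaw up so that the ferrule is held snugly between jaw and end stop. Do not drop the ferrule, and leave the steel ferrules and everything else on the bench where they are.

Things in the scene. Friction and masses are not known exactly. Their poses are not given: they have to be found in the camera images.
- tray: Fixed white plastic pocket tray, 150 x 150 x 20 mm, origin under its centre, z up. 3 x 3 square pockets 23 mm wide and 14 mm deep (pocket floor 6 mm above the bench), centres at -46, 0, +46 mm along its x and y. The middle pocket and its four side neighbours each hold an upright ferrule.
- copper: The copper-coloured ferrule: a cylinder 18 mm in diameter and 40 mm long, about 60 g, standing upright in a pocket, its upper 26 mm above the tray. Origin at the centre of its lower end, z along its axis.
- copper_mid (a point): Middle of the copper ferrule, 20 mm from each end; z along its axis.
- steel1: A dark steel ferrule, otherwise like the copper one (18 mm diameter, 40 mm long), upright in another pocket; origin at the centre of its lower end. Stays there.
- steel2: A dark steel ferrule, otherwise like the copper one (18 mm diameter, 40 mm long), upright in another pocket; origin at the centre of its lower end. Stays there.
- steel3: A dark steel ferrule, otherwise like the copper one (18 mm diameter, 40 mm long), upright in another pocket; origin at the centre of its lower end. Stays there.
- steel4: A dark steel ferrule, otherwise like the copper one (18 mm diameter, 40 mm long), upright in another pocket; origin at the centre of its lower end. Stays there.
- cradle: Fixed cradle, blue base 190 x 66 x 20 mm (x -105 to 85), origin on its underside, x along the trough towards the end stop. Trough floor flat, 24 mm wide about y = 0, 20 mm above the bench, between rails leaning outwards (32 mm apart at their tops, 32 mm above the bench, outer edges y = +-27). End stop: face at x = 60 mm, 16 mm thick, 44 mm wide, top 42 mm above the bench.
- jaw (a joint): Sliding jaw in the trough: the value is the gap in m between the jaw's face and the end stop's face; 0 shut, 0.105 fully back (towards the cradle's -x). It starts between 0.006 and 0.030, slides with about 2 N and stays where it is left.
- jaw_tab (a point): Centre of the top of the jaw's red tab, 75 mm above the bench. Tab and jaw are 12 mm thick along the trough (jaw face 6 mm to the cradle's +x of this point); the tab is 24 mm wide across it and 35 mm tall (40 to 75 mm above the bench), the steel jaw below it 20 mm wide.
- punch_stand: Fixed dark-wood block 44 x 60 x 50 mm with six thin steel punches upright in it, 130 mm tall in all, close beside one end (its x or -x side) of the tray. Origin under its centre. An obstacle.
- oil_bottle: Loose white bottle with red cap, 44 mm in diameter, 120 mm tall, close beside the other end of the tray; origin under its centre. Leave alone.
- punch: Loose steel punch, 8 mm thick, 110 mm long along its x, lying on the bench close beside the cradle's -y side. Leave alone.
- hammer: Loose hammer 220 mm long lying on the bench at the far left. Leave alone.
- copper_plate: Loose octagonal copper plate 80 mm across and 4 mm thick, flat on the bench between tray and cradle. Leave alone.
Mind the look-alikes: they are no part of the job. Leave any turquoise look-alike of the cradle alone.

How it is judged:
On the way, in this order (a step that is already met when the one before it is completed fails the run):
1. the jaw is slid back to a gap of more than 45 mm (value of joint jaw above 0.045 m), for 0.1 s.
2. the copper ferrule lies on its side in the trough between the jaw and the end stop (angle between copper_mid's own z axis and vertical between 1.42 and 1.72 rad and y of copper_mid in the frame of cradle between -0.007 and 0.007 m and z of copper_mid in the frame of cradle between 0.025 and 0.034 m and x of copper_mid in the frame of cradle between -0.06 and 0.046 m), for 0.2 s.
At the end, for the whole second after the job is handed in: The copper ferrule lies at rest on its side in the trough, along it within 0.12 rad, within 7 mm of its middle line, its middle 15 to 25 mm from the stop's face, and the jaw's gap is 37 to 43 mm (no more than 3 mm of play on the 40 mm ferrule) (angle between copper_mid's own z axis and vertical between 1.42 and 1.72 rad and y of copper_mid in the frame of cradle between -0.007 and 0.007 m and z of copper_mid in the frame of cradle between 0.025 and 0.034 m and x of copper_mid in the frame of cradle between 0.035 and 0.045 m and angle between the z axis of copper_mid and the x axis of cradle, either way round below 0.12 rad and value of joint jaw between 0.037 and 0.043 m and linear speed of copper below 0.02 m/s); the robot touches nothing.
It fails at once if a steel ferrule is moved by more than 15 mm or tipped by more than 0.35 rad (distance of any of steel1, steel2, steel3, steel4 from where it was at the start of the episode above 0.015 m or angle between any of steel1, steel2, steel3, steel4's own z axis and vertical above 0.35 rad).
It fails at once if the bottle, punch, hammer or copper plate is moved by more than 25 mm (distance of any of oil_bottle, punch, hammer, copper_plate from where it was at the start of the episode above 0.025 m).
It fails at once if the copper ferrule is dropped: it moves faster than 0.75 m/s (a fall of about 30 mm) with no finger touching it (linear speed of copper above 0.75 m/s and contact force between the fingers and copper below 0.02 N).
It also fails if it takes over 64 s, if anything falls off the work surface, if the arm or the gripper's body presses on something with over 40 N, if the wrist force passes 120 N, or if a joint passes its speed limit or range.

## Working session

There is one attempt and no reset: what is moved stays moved. The work goes in short steps, Python scripts to look and compute and a tool call to move; the robot and the scene stay as the last step left them, time stands still between calls to the robot, and variables do not carry over. Pictures are saved under pics/ and viewed, at most 10 in all, crops included, and the job is handed in when it is done.

Besides the shell and the picture viewer there is one more tool, called after "Call:" as name(argument=value, ...) on one line, values as JSON. jog_arm: Moves the arm, as the interface text tells. Its arguments: {"type":"object","properties":{"turn":{"type":"array","items":{"type":"array","items":{"type":"number"}}},"delta_pos":{"type":"array","items":{"type":"array","items":{"type":"number"}}},"gripper":{"type":"array","items":{"type":"number"}},"grip_force":{"type":"number"}},"required":["turn","delta_pos","gripper"]}

```bash
mkdir -p pics; python3 - <<'E'
from workcell import read_state, vision
import cv2,numpy as np
for n in("top","side"):
    im=vision.read_camera(n); cv2.imwrite(f"pics/{n}0.png",im[:,:,::-1])
    c=vision.calibration(n); print(n,c)
s=read_state(); print(s["time"],s["tool_pos"],s["tcp_rot"],s["width"],s["wrist_force"])
E
```

```text
top {'vfov': 45.134486022442154, 'cx': 270.4055498930668, 'cy': 209.5454118449708, 'R': array([[ 0.0270604 , -0.99929545,  0.02600666],
       [-0.99609326, -0.02914313, -0.08336   ],
       [ 0.08405919, -0.0236493 , -0.99618009]]), 't': array([-0.00303103,  0.49676335,  1.19991893])}
side {'vfov': 47.38506837182274, 'cx': 281.09429244800504, 'cy': 211.01078723365947, 'R': array([[-0.99464325, -0.10311109,  0.00727403],
       [-0.06881808,  0.60804624, -0.7909133 ],
       [ 0.07712899, -0.78717716, -0.61188499]]), 't': array([0.49897556, 0.09336059, 1.07117009])}
0.1 [ 0.23742988 -0.63115515  0.2300681 ] [-3.08891179e+00 -5.61730541e-01  4.38091735e-04] 1.0009823919595036 [ 0.28972692 -0.2964627   0.02187543]
```

View pics/top0.png

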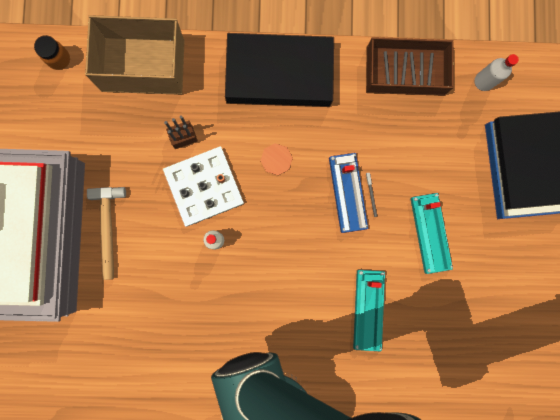

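View pics/side0.png

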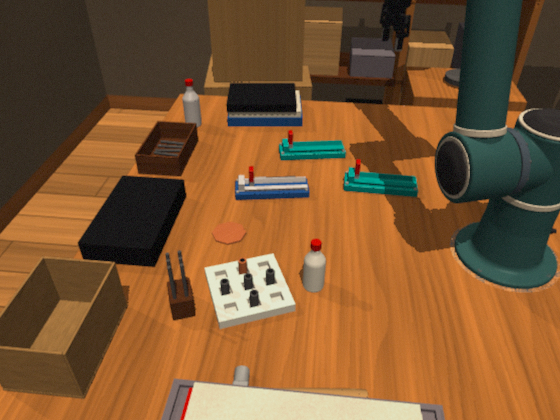

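The top view shows the blue cradle at (350,192), with its red tab at (349,169) and white end stop at the +x end (345,157). Two turquoise look-alikes are at (432,232) and (370,310). The tray is at (203,186), with a copper ferrule at (221,178) and four dark ones at (196,168), (203,186), (185,193) and (210,204). I'll confirm in one enlarged crop and measure.

```bash
cat > h.py <<'E'
import cv2,numpy as np
from workcell import vision,read_state
from scipy.spatial.transform import Rotation as Ro
def cal(n):
    c=vision.calibration(n); return c,210/np.tan(np.radians(c["vfov"]/2))
def ray(n,p):
    c,f=cal(n); R,t=c["R"],c["t"]
    return -R.T@t, R.T@np.array([(p[0]-c["cx"])/f,(p[1]-c["cy"])/f,1])
def cast(n,p,z):
    o,d=ray(n,p); return o+d*(z-o[2])/d[2]
def tri(p,q):
    (a,d),(b,e)=ray("top",p),ray("side",q)
    s=np.linalg.lstsq(np.c_[d,-e],b-a,rcond=None)[0]
    return (a+d*s[0]+b+e*s[1])/2, np.linalg.norm(a+d*s[0]-b-e*s[1])
def proj(n,X):
    c,f=cal(n); v=c["R"]@X+c["t"]; return v[:2]/v[2]*f+[c["cx"],c["cy"]]
def blobs(im,lo,hi,box,amin=8):
    h=cv2.cvtColor(im,cv2.COLOR_RGB2HSV); m=cv2.inRange(h,lo,hi)
    k=np.zeros_like(m); x0,y0,x1,y1=box; k[y0:y1,x0:x1]=1; m*=k
    cs=cv2.findContours(m,cv2.RETR_EXTERNAL,cv2.CHAIN_APPROX_NONE)[0]
    return m,[(cv2.contourArea(c),np.array(cv2.minAreaRect(c)[0]),c) for c in cs if cv2.contourArea(c)>=amin]
E
python3 - <<'E'
from h import *
np.set_printoptions(precision=4,suppress=True)
t=cv2.imread("pics/top0.png")[:,:,::-1]; s=cv2.imread("pics/side0.png")[:,:,::-1]
cv2.imwrite("pics/crop0.png",np.vstack([cv2.resize(t[140:240,150:390],None,fx=3,fy=3,interpolation=2),cv2.resize(s[160:260,200:440],None,fx=3,fy=3,interpolation=2)])[:,:,::-1])
m,b=blobs(t,(0,0,150),(180,60,255),(155,140,250,235),100)
for a,c,k in b:
    r=cv2.minAreaRect(k); print("tray",a,r); print([cast("top",p,.02)[:2] for p in cv2.boxPoints(r)])
m,b=blobs(t,(105,120,40),(125,255,255),(320,140,385,245),5)
pts=np.vstack([k[:,0] for _,_,k in b]); r=cv2.minAreaRect(pts.astype(np.float32)); print("cradle",r); print([cast("top",p,.02)[:2] for p in cv2.boxPoints(r)])
for n,im,box in(("top",t,(335,155,365,185)),("side",s,(235,160,270,200))):
    m,b=blobs(im,(0,180,100),(6,255,255),box,5); print(n,"tab",[(a,c,k[:,0].min(0),k[:,0].max(0)) for a,c,k in b])
for n,im,box in(("top",t,(212,168,230,188)),("side",s,(232,252,254,276))):
    print(n); 
    m,b=blobs(im,(3,110,40),(18,255,255),box,5); print("cop",[(a,c,k[:,0].min(0),k[:,0].max(0)) for a,c,k in b])
E
```

```text
tray 3792.0 ((202.637939453125, 185.84481811523438), (62.20793533325195, 62.95071792602539), 68.19859313964844)
[array([0.5883, 0.2763]), array([0.6503, 0.1373]), array([0.5106, 0.0766]), array([0.4501, 0.2149])]
cradle ((343.86541748046875, 193.82691955566406), (75.70083618164062, 19.807729721069336), 78.69007110595703)
[array([ 0.6256, -0.1234]), array([ 0.6367, -0.1709]), array([ 0.4559, -0.2096]), array([ 0.4452, -0.1626])]
top tab [(37.5, array([348. , 168.5]), array([343, 166], dtype=int32), array([353, 171], dtype=int32))]
side tab [(33.5, array([250.5, 173.5]), array([249, 166], dtype=int32), array([252, 181], dtype=int32))]
top
cop [(40.0, array([220.5, 178. ]), array([217, 174], dtype=int32), array([224, 182], dtype=int32))]
side
cop [(231.5, array([242.5, 262.5]), array([232, 252], dtype=int32), array([253, 273], dtype=int32))]
```

View pics/crop0.png

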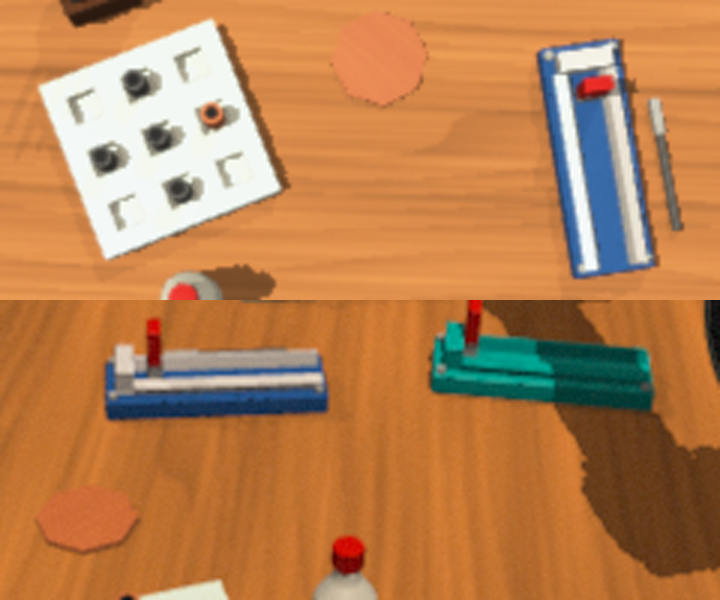

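The crop shows the blue cradle with its base corners at about (330,156), (356,153), (368,228) and (342,232), and the red tab near its white stop. The only copper ferrule is at (220.7,177.7), in the tray pocket facing the cradle. These match the description: the cradle by its blue colour, the ferrule by its copper colour.

```bash
python3 - <<'E'
from h import *
np.set_printoptions(precision=4,suppress=True)
C=[cast("top",p,.02)[:2] for p in((330,156),(355.7,153.3),(368.3,228.3),(342.3,232.3))]
print("corners",C, [np.linalg.norm(C[i]-C[(i+1)%4]) for i in range(4)])
d=(C[0]+C[1]-C[2]-C[3]); d/=np.linalg.norm(d); mid=sum(C)/4; org=mid+.010*d
print("cradle dir",d,np.degrees(np.arctan2(d[1],d[0])),"org",org)
tab=tri((348,168.5),(250.5,166.5)); print("tab tri",tab, cast("top",(347.5,168),.075))
nrm=np.array([-d[1],d[0]])
for P in(cast("top",(347.5,168),.075)[:2],):
    print("tab in cradle",(P-org)@d,(P-org)@nrm)
cop=cast("top",(220.7,177.7),.046); print("copper",cop)
e=np.array([.062,-.139]);e/=np.linalg.norm(e); tc=np.array([.5498,.1763]); print("pocket", tc+.046*e, tc+.046*np.array([-e[1],e[0]]), np.degrees(np.arctan2(e[1],e[0])))
print("steels",[cast("top",p,.046)[:2] for p in((196,167.5),(203,186),(185.5,192.5),(210.5,203))])
s=read_state(); R=Ro.from_rotvec(s["tcp_rot"]).as_matrix(); print(R, s["q"])
for n,im,box in (("plate",0,0),): print("plate",cast("top",(277,160),.004),"bottle",cast("top",(213,239),.12),"stand",cast("top",(181,134),.05))
E
```

```text
corners [array([ 0.6324, -0.1313]), array([ 0.6411, -0.1944]), array([ 0.4581, -0.2274]), array([ 0.4466, -0.1643])] [np.float64(0.06366099066675537), np.float64(0.18598824705023123), np.float64(0.06408984189907023), np.float64(0.18868092124947775)]
cradle dir [0.9843 0.1763] 10.155395722277484 org [ 0.5544 -0.1776]
tab tri (array([ 0.5945, -0.1652,  0.0798]), np.float64(0.0037623402507535944)) [ 0.5946 -0.165   0.075 ]
tab in cradle 0.041771963574641593 0.005291300255752746
copper [0.5669 0.1315 0.046 ]
pocket [0.5685 0.1343] [0.5918 0.195 ] -65.96106573454156
steels [array([0.5894, 0.1908]), array([0.5458, 0.1726]), array([0.529 , 0.2132]), array([0.5059, 0.1534])]
[[ 0.936   0.3521 -0.0006]
 [ 0.3521 -0.936   0.0019]
 [ 0.0001 -0.002  -1.    ]] [-1.2479  0.2647  1.6053  0.      1.2737 -0.0369]
plate [ 0.6213 -0.0024  0.004 ] bottle [0.4195 0.1379 0.12  ] stand [0.6681 0.229  0.05  ]
```

Call:
jog_arm(turn=[[0,0,0.0925],[0,0,0.0925],[0,0,0],[0,0,0],[0,0,0],[0,0,0],[0,0,0],[0,0,0],[0,0,0],[0,0,0],[0,0,0],[0,0,0],[0,0,0],[0,0,0],[0,0,0],[0,0,0],[0,0,0],[0,0,0],[0,0,0]], delta_pos=[[0,0,0],[0,0,0],[0.0288,-0.0247,0],[0.0288,-0.0247,0],[0.0288,-0.0247,0],[0.0288,-0.0247,0],[0.0288,-0.0247,0],[0.0288,-0.0247,0],[0.0288,-0.0247,0],[0.0288,-0.0247,0],[0.0288,-0.0247,0],[0.0288,-0.0247,0],[0.0288,-0.0247,0],[0.0288,-0.0247,0],[0.0288,-0.0247,0],[0.0288,-0.0247,0],[0.0288,-0.0247,0],[0.0288,-0.0247,0],[0,0,0]], gripper=[0,0,0,0,0,0,0,0,0,0,0,0,0,0,0,0,0,0,0])

```text
time: 1.68
tool_pos: [0.626, -0.1567, 0.2306]
tcp_rot: [-3.126, -0.282, -0.003]
wrist_force: [0.3, -0.8, 0.5]
width: 0.002
grip_force: 0.0
```

Call:
jog_arm(turn=[[0,0,0],[0,0,0],[0,0,0],[0,0,0],[0,0,0],[0,0,0],[0,0,0]], delta_pos=[[0,0.004,0.035],[0,0,0.035],[0,0,0.035],[0,0,0.035],[0,0,0.025],[0,0,0.012],[0,0,0]], gripper=[0,0,0,0,0,0,0])

```text
time: 2.27
tool_pos: [0.6198, -0.1657, 0.0499]
tcp_rot: [-3.127, -0.274, 0.012]
wrist_force: [-0.6, -0.7, -0.8]
width: 0.001
grip_force: 0.0
```

```bash
python3 - <<'E'
from h import *
t=vision.read_camera("top");s=vision.read_camera("side")
cv2.imwrite("pics/c1.png",np.hstack([cv2.resize(t[130:230,310:390],None,fx=5,fy=5,interpolation=2),cv2.resize(s[130:205,220:280],None,fx=6.67,fy=6.67,interpolation=2)[:500]])[:,:,::-1])
E
```

```text
(no output)
```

View pics/c1.png

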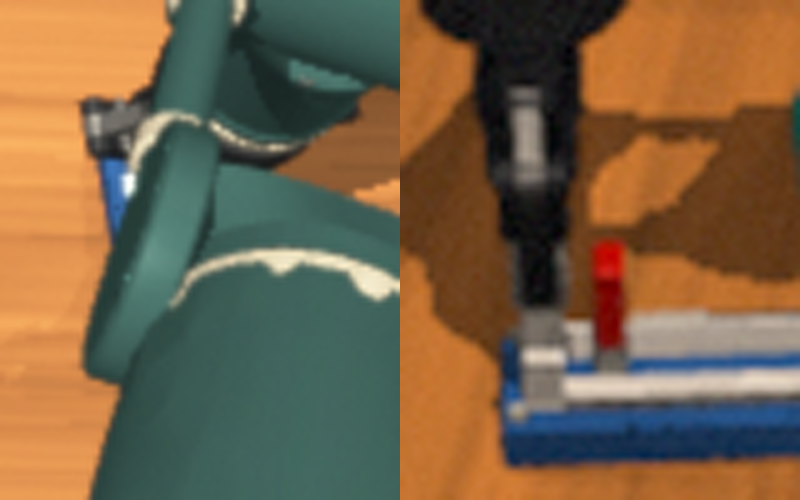

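The side view shows the closed fingers just above the end stop, with the red tab directly on their -x side and free. Next I push the jaw back.

Call:
jog_arm(turn=[[0,0,0],[0,0,0],[0,0,0],[0,0,0],[0,0,0],[0,0,0],[0,0,0],[0,0,0],[0,0,0],[0,0,0],[0,0,0],[0,0,0],[0,0,0],[0,0,0]], delta_pos=[[-0.004,0,0],[-0.006,0,0],[-0.007,0,0],[-0.007,0,0],[-0.007,0,0],[-0.007,0,0],[-0.007,0,0],[-0.007,0,0],[-0.007,0,0],[-0.007,0,0],[-0.007,0,0],[-0.006,0,0],[-0.004,0,0],[0,0,0]], gripper=[0,0,0,0,0,0,0,0,0,0,0,0,0,0])

```text
time: 3.53
tool_pos: [0.5399, -0.1807, 0.0537]
tcp_rot: [-3.129, -0.274, 0.003]
wrist_force: [-0.0, -0.3, -0.4]
width: 0.003
grip_force: 0.0
```

Call:
jog_arm(turn=[[0,0,0],[0,0,0],[0,0,0],[0,0,0],[0,0,0],[0,0,0],[0,0,0],[0,0,0],[0,0,0],[0,0,0],[0,0,0],[0,0,-0.121],[0,0,-0.121],[0,0,-0.121],[0,0,-0.121],[0,0,-0.121],[0,0,-0.121],[0,0,-0.121],[0,0,-0.121],[0,0,0]], delta_pos=[[0.006,0,0],[0,0,-0.038],[0,0,-0.038],[0,0,-0.038],[0,0,-0.038],[0,0,-0.038],[0.018,-0.0334,0],[0.018,-0.0334,0],[0.018,-0.0334,0],[0.018,-0.0334,0],[0.018,-0.0334,0],[0,0,0],[0,0,0],[0,0,0],[0,0,0],[0,0,0],[0,0,0],[0,0,0],[0,0,0],[0,0,0]], gripper=[0,0,0,0,0,0,0,0,0,0,0,0.05,0.05,0.05,0.05,0.05,0.05,0.05,0.05,0.05])

```text
time: 5.2
tool_pos: [0.6068, 0.0007, 0.2433]
tcp_rot: [-2.639, -1.703, 0.003]
wrist_force: [-0.1, -0.5, 0.2]
width: 0.586
grip_force: 0.0
```

```bash
python3 - <<'E'
from h import *
np.set_printoptions(precision=4,suppress=True)
t=vision.read_camera("top");s=vision.read_camera("side")
cv2.imwrite("pics/c2.png",np.vstack([np.hstack([cv2.resize(t[150:220,170:240],(400,300),interpolation=2),cv2.resize(s[240:310,200:300],(400,300),interpolation=2)]),np.hstack([cv2.resize(t[140:240,310:390],(400,300),interpolation=2),cv2.resize(s[150:210,220:320],(400,300),interpolation=2)])])[:,:,::-1])
for n,im,box in(("top",t,(212,168,230,188)),("side",s,(232,252,254,276))):
    m,b=blobs(im,(0,130,30),(14,255,190),box,5); print(n,"cop",[(a,c,k[:,0].min(0),k[:,0].max(0)) for a,c,k in b])
m,b=blobs(s,(0,180,100),(6,255,255),(225,150,320,205),5); print("tab",[(a,c,k[:,0].min(0),k[:,0].max(0)) for a,c,k in b])
for z in(.040,.006): print(proj("top",np.array([.5675,.133,z])),proj("side",np.array([.5675,.133,z])))
s=read_state();print(s["q"])
E
```

```text
top cop []
side cop [(156.5, array([238.8253, 262.19  ]), array([232, 252], dtype=int32), array([246, 273], dtype=int32))]
tab [(48.0, array([280. , 172.5]), array([278, 165], dtype=int32), array([282, 180], dtype=int32))]
[220.2619 177.7789] [242.7871 261.2764]
[221.2725 179.804 ] [243.4613 273.0225]
[-0.0401  0.13    1.74    0.      1.2733  0.3911]
```

View pics/c2.png

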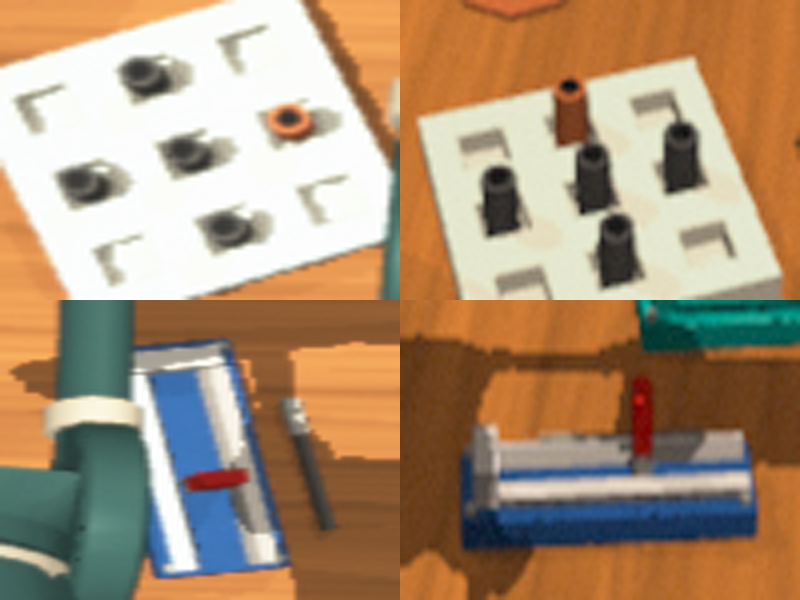

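Copper is at top pixel (220.7,178.0) and side pixel (242.5,260.5), unmoved and consistent with (0.567, 0.132). The jaw is well back, with the tab at side pixel (280,172). Next I yaw and lean the gripper 45° outwards.

Call:
jog_arm(turn=[[0,0,-0.1204],[0,0,-0.1204],[0,0,-0.1204],[0,0,-0.1204],[0,0,-0.1204],[0,0,-0.1204],[0,0,-0.1204],[0,0.1122,0],[0,0.1122,0],[0,0.1122,0],[0,0.1122,0],[0,0.1122,0],[0,0.1122,0],[0,0.1122,0],[0,0,0],[0,0,0]], delta_pos=[[0,0,0],[0,0,0],[0,0,0],[0,0,0],[0,0,0],[0,0,0],[0,0,0],[0,0,0],[0,0,0],[0,0,0],[0,0,0],[0,0,0],[0,0,0],[0,0,0],[0,0,0],[0,0,0]], gripper=[0.045,0.045,0.045,0.045,0.045,0.045,0.045,0.045,0.045,0.045,0.045,0.045,0.045,0.045,0.045,0.045])

```text
time: 6.63
tool_pos: [0.6068, -0.0007, 0.2416]
tcp_rot: [-1.33, -2.028, -0.546]
wrist_force: [0.7, 0.5, -0.1]
width: 0.527
grip_force: 0.0
```

```bash
cat >> h.py <<'E'
def goal(pos,z,y):
    "remaining turn (tool rotvec) and shift (tool frame as it stands) to a pose"
    s=read_state(); R=Ro.from_rotvec(s["tcp_rot"]).as_matrix()
    z=np.array(z,float);z/=np.linalg.norm(z); y=np.array(y,float);y-=z*(y@z);y/=np.linalg.norm(y)
    T=np.c_[np.cross(y,z),y,z]
    print("turn",Ro.from_matrix(R.T@T).as_rotvec().round(4),"shift now-frame",(R.T@(np.array(pos)-s["tool_pos"])).round(4),"goal-frame",(T.T@(np.array(pos)-s["tool_pos"])).round(4))
    print("pos",s["tool_pos"].round(4),"q",np.round(s["q"],2))
E
python3 -c "
from h import *
goal((.5906,.0791,.0954),(-.2876,.646,-.7071),(.9135,.4067,0))"
```

```text
turn [ 0.0012 -0.0012 -0.009 ] shift now-frame [-0.0472  0.0178  0.1595] goal-frame [-0.0471  0.0176  0.1596]
pos [ 0.6068 -0.0007  0.2416] q [-0.34  0.45  1.53  0.55  1.74 -0.82]
```

Call:
jog_arm(turn=[[0,0,-0.009],[0,0,0],[0,0,0],[0,0,0],[0,0,0],[0,0,0],[0,0,0],[0,0,0],[0,0,0],[0,0,0]], delta_pos=[[-0.0094,0.0035,0.032],[-0.0094,0.0035,0.032],[-0.0094,0.0035,0.032],[-0.0094,0.0035,0.032],[-0.0094,0.0035,0.032],[0,0,0.02],[0,0,0.02],[0,0,0.02],[0,0,0],[0,0,0]], gripper=[0.045,0.045,0.045,0.045,0.045,0.045,0.045,0.045,0.045,0.045])

```text
time: 7.47
tool_pos: [0.5736, 0.1209, 0.0565]
tcp_rot: [-1.316, -2.043, -0.551]
wrist_force: [-0.4, 0.9, -0.1]
width: 0.528
grip_force: 0.0
```

```bash
python3 - <<'E'
from h import *
goal((.5647,.1372,.0318),(-.2876,.646,-.7071),(.9135,.4067,0))
t=vision.read_camera("top");s=vision.read_camera("side")
cv2.imwrite("pics/c3.png",np.hstack([cv2.resize(t[140:220,170:250],(400,400),interpolation=2),cv2.resize(s[200:290,195:285],(400,400),interpolation=2)])[:,:,::-1])
E
```

```text
turn [0.001  0.0016 0.0077] shift now-frame [-0.0043 -0.0015  0.0306] goal-frame [-0.0044 -0.0015  0.0306]
pos [0.5736 0.1209 0.0565] q [-0.19  0.55  1.77  0.63  1.38 -0.92]
```

View pics/c3.png

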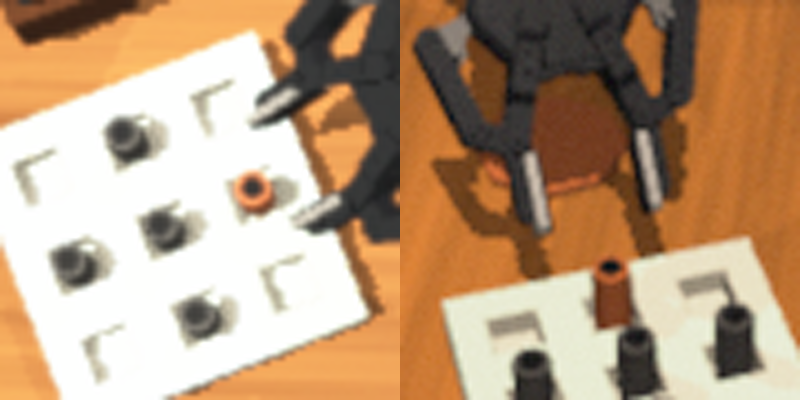

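The pictures show the fingers straddling the copper ferrule's line of approach: tips at top crop (255,118) and (300,222), ferrule at (253,190). The remaining advance is about 31 mm.

Call:
jog_arm(turn=[[0,0,0.007],[0,0,0],[0,0,0],[0,0,0],[0,0,0]], delta_pos=[[-0.0044,-0.0022,0],[0,0,0.012],[0,0,0.012],[0,0,0.006],[0,0,0]], gripper=[0.045,0.045,0.045,0.045,0.045])

```text
time: 7.98
tool_pos: [0.5626, 0.1363, 0.0295]
tcp_rot: [-1.323, -2.032, -0.547]
wrist_force: [-1.0, 0.1, -0.1]
width: 0.527
grip_force: 0.0
```

Call:
jog_arm(turn=[[0,0,0],[0,0,0],[0,0,0],[0,0,0],[0,0,0],[0,0,0],[0,0,0],[0,0,0],[0,0,0],[0,0,0]], delta_pos=[[0,0,0],[0,0,0],[0,0,0],[0,0,0],[0,0,0],[0,0,0],[0,0,0],[0,0,0],[0,0,0],[0,0,0]], gripper=[0.03,0.022,0.014,0.008,0.008,0.008,0.008,0.008,0.008,0.008], grip_force=40)

```text
time: 8.82
tool_pos: [0.5651, 0.1352, 0.0314]
tcp_rot: [-1.325, -2.035, -0.551]
wrist_force: [0.6, 0.0, -0.0]
width: 0.189
grip_force: 39.1
```

```bash
python3 - <<'E'
from h import *
goal((.5647,.1372,.0318),(-.2876,.646,-.7071),(.9135,.4067,0))
t=vision.read_camera("top");s=vision.read_camera("side")
cv2.imwrite("pics/c4.png",np.hstack([cv2.resize(t[140:220,170:250],(400,400),interpolation=2),cv2.resize(s[220:290,205:275],(400,400),interpolation=2)])[:,:,::-1])
E
```

```text
turn [ 0.0032  0.0002 -0.0007] shift now-frame [0.0017 0.0004 0.0012] goal-frame [0.0017 0.0004 0.0012]
pos [0.5651 0.1352 0.0314] q [-0.17  0.57  1.8   0.65  1.34 -0.93]
```

View pics/c4.png

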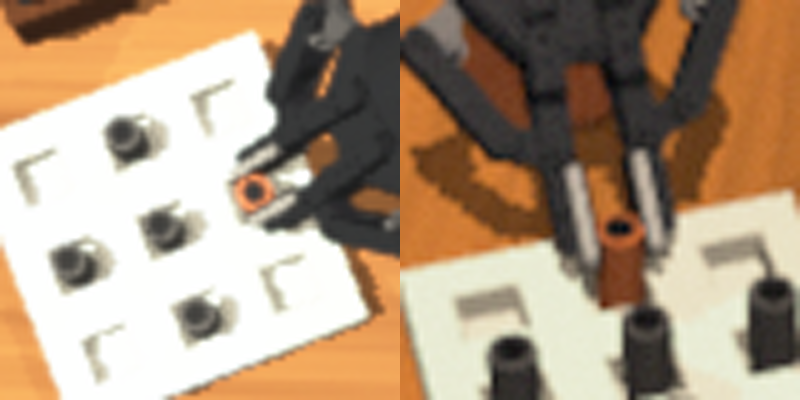

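The ferrule is held near the finger tips (crop (255,190) top, (620,240) side). Grip 39 N at an opening of about 17 mm. Now I firm the grip and lift.

Call:
jog_arm(turn=[[0,0,0],[0,0,0],[0,0,0],[0,0,0],[0,0,0],[0,0,0],[0,0,0],[0,0,0],[0,0,0],[0,0,0]], delta_pos=[[0,0,0],[0,0,0],[0.007,0,-0.007],[0.01,0,-0.01],[0.014,0,-0.014],[0.02,0,-0.02],[0.02,0,-0.02],[0.02,0,-0.02],[0.014,0,-0.014],[0,0,0]], gripper=[0.008,0.008,0.008,0.008,0.008,0.008,0.008,0.008,0.008,0.008], grip_force=60)

```text
time: 9.75
tool_pos: [0.5669, 0.1351, 0.1862]
tcp_rot: [-1.323, -2.042, -0.557]
wrist_force: [1.0, -0.2, -0.2]
width: 0.178
grip_force: 59.0
```

Call:
jog_arm(turn=[[0,-0.1122,0],[0,-0.1122,0],[0,-0.1122,0],[0,-0.1122,0],[0,-0.1122,0],[0,-0.1122,0],[0,-0.1122,0],[0,0,0.121],[0,0,0.121],[0,0,0.121],[0,0,0.121],[0,0,0.121],[0,0,0.121],[0,0,0.121],[0,0,0.121],[0,0,0.121],[0,0,0.121],[0,0,0.121],[0,0,0.121],[0,0,0]], delta_pos=[[0,0,0],[0,0,0],[0,0,0],[0,0,0],[0,0,0],[0,0,0],[0,0,0],[0,0,-0.01],[0,0,-0.01],[0,0,-0.01],[0,0,0],[0,0,0],[0,0,0],[0,0,0],[0,0,0],[0,0,0],[0,0,0],[0,0,0],[0,0,0],[0,0,0]], gripper=[0.008,0.008,0.008,0.008,0.008,0.008,0.008,0.008,0.008,0.008,0.008,0.008,0.008,0.008,0.008,0.008,0.008,0.008,0.008,0.008])

```text
time: 11.42
tool_pos: [0.5635, 0.1349, 0.2092]
tcp_rot: [-3.031, -0.826, 0.001]
wrist_force: [0.3, 0.0, -0.6]
width: 0.181
grip_force: 59.0
```

```bash
python3 - <<'E'
from h import *
# upright hover above cradle
d=np.array([.9843,.1763]); n=np.array([-.1763,.9843]); o=np.array([.5544,-.1776])
P=o+.030*d+.002*n
goal((*P,.20),(0,0,-1),(.1763,-.9843,0))
# cradle axis re-measured: side-view base edge & rails, tab from top picture taken earlier
t=cv2.imread("pics/top0.png")[:,:,::-1]
h=cv2.cvtColor(np.ascontiguousarray(t),cv2.COLOR_RGB2HSV)
b=cv2.inRange(h,(105,120,40),(125,255,255))
w=cv2.inRange(h,(0,0,150),(180,60,255))
for r in range(176,226,8):
    print(r,"blue cols",[int(c) for c in np.where(b[r,325:375])[0]+325][:1],[int(c) for c in np.where(b[r,325:375])[0]+325][-1:],"white",(np.where(w[r,325:375])[0]+325).tolist())
E
```

```text
turn [-3.000e-04  8.000e-04  3.548e-01] shift now-frame [-0.1375  0.2732  0.0092] goal-frame [-0.0341  0.304   0.0092]
pos [0.5635 0.1349 0.2092] q [0.19 0.1  1.84 0.   1.2  1.23]
176 blue cols [333] [350] white [336, 337, 338, 339, 340, 351, 352, 353, 354, 355, 356, 357, 367, 368, 369]
184 blue cols [334] [360] white [337, 338, 339, 340, 341, 353, 354, 355, 356, 357, 358, 368, 369, 370]
192 blue cols [335] [361] white [339, 340, 341, 342, 343, 354, 355, 356, 357, 358, 359, 360]
200 blue cols [336] [362] white [340, 341, 342, 343, 344, 355, 356, 357, 358, 359, 360, 361]
208 blue cols [338] [364] white [342, 343, 344, 345, 356, 357, 358, 359, 360, 361, 362]
216 blue cols [339] [365] white [343, 344, 345, 346, 347, 358, 359, 360, 361, 362, 363, 364]
224 blue cols [340] [358] white [344, 345, 346, 347, 348, 359, 360, 361, 362, 363, 364, 365]
```

Call:
jog_arm(turn=[[0,0,0.1183],[0,0,0.1183],[0,0,0.1183],[0,0,0],[0,0,0]], delta_pos=[[0,0,0],[0,0,0],[0,0,0],[-0.01,0.03,0],[0,0,0]], gripper=[0.008,0.008,0.008,0.008,0.008])

```text
time: 11.83
tool_pos: [0.5588, 0.1007, 0.2091]
tcp_rot: [3.126, 0.287, -0.002]
wrist_force: [-0.7, 0.1, -2.2]
width: 0.18
grip_force: 59.0
```

```bash
python3 - <<'E'
from h import *
np.set_printoptions(precision=4,suppress=True)
d=np.array([.9843,.1763]); n=np.array([-.1763,.9843]); o=np.array([.5544,-.1776])
cr=lambda P:np.array([(P[:2]-o)@d,(P[:2]-o)@n])
t=vision.read_camera("top");s=vision.read_camera("side")
h=cv2.cvtColor(t,cv2.COLOR_RGB2HSV); w=cv2.inRange(h,(0,0,140),(180,70,255))
C=[]
for r in range(176,226,4):
    c=np.where(w[r,325:366])[0]+325
    if len(c)>4: C.append((cr(cast("top",(c[0]-.5,r),.032))+cr(cast("top",(c[-1]+.5,r),.032)))/2); print(r,c[0],c[-1],C[-1])
m,b=blobs(t,(0,180,100),(6,255,255),(330,150,375,230),5); print("tab top",[(a,c,k[:,0].min(0),k[:,0].max(0),cr(cast("top",c,.075))) for a,c,k in b])
m,b=blobs(s,(0,180,100),(6,255,255),(225,150,320,205),5)
for a,c,k in b:
    print("tab side",c,k[:,0].min(0),k[:,0].max(0), cr(cast("side",(c[0],k[:,0,1].min()+1),.075)))
cv2.imwrite("pics/c5.png",np.hstack([cv2.resize(t[140:240,200:400],(400,200),interpolation=2),cv2.resize(s[180:260,200:360],(400,200),interpolation=2)])[:,:,::-1])
# end stop in side view: white face
goal((*(o+.030*d+.002*n),.20),(0,0,-1),(.1763,-.9843,0))
E
```

```text
176 336 356 [0.029  0.0033]
180 337 357 [0.019  0.0025]
184 337 358 [0.0092 0.0029]
188 338 358 [-0.0005  0.0032]
192 339 359 [-0.0105  0.0024]
196 339 360 [-0.0202  0.0028]
200 340 360 [-0.0299  0.0032]
204 341 361 [-0.0398  0.0024]
208 341 362 [-0.0496  0.0027]
220 345 364 [-0.0791  0.0003]
224 345 364 [-0.0886  0.0019]
tab top [(35.0, array([352.8823, 199.5294]), array([348, 197], dtype=int32), array([358, 202], dtype=int32), array([-0.033 ,  0.0049]))]
tab side [280. 173.] [278 166] [282 180] [-0.0306  0.0038]
turn [-0.0004 -0.0002  0.0042] shift now-frame [-0.0256  0.2733  0.0093] goal-frame [-0.0245  0.2734  0.0094]
pos [0.5595 0.1031 0.2094] q [0.14 0.08 1.86 0.   1.2  1.53]
```

Call:
jog_arm(turn=[[0,0,0.004],[0,0,0],[0,0,0],[0,0,0],[0,0,0],[0,0,0],[0,0,0],[0,0,0],[0,-0.0873,0],[0,-0.0873,0],[0,-0.0872,0],[0,0,0],[0,0,0]], delta_pos=[[-0.0034,0.034,0],[-0.0034,0.034,0],[-0.0034,0.034,0],[-0.0034,0.034,0],[-0.0034,0.034,0],[-0.0034,0.034,0],[-0.0034,0.034,0],[-0.0034,0.034,0],[0,0,0.026],[0,0,0.026],[0,0,0.02],[0,0,0],[0,0,0]], gripper=[0.008,0.008,0.008,0.008,0.008,0.008,0.008,0.008,0.008,0.008,0.008,0.008,0.008])

```text
time: 13.02
tool_pos: [0.5749, -0.1684, 0.135]
tcp_rot: [3.082, 0.277, -0.41]
wrist_force: [-0.8, -0.9, 0.1]
width: 0.179
grip_force: 59.1
```

```bash
python3 - <<'E'
from h import *
d=np.array([.9843,.1763]); o=np.array([.5539,-.1746])
sn,cs=np.sin(.2618),np.cos(.2618)
goal((*(o+.027*d),.085),(-sn*d[0],-sn*d[1],-cs),(.1763,-.9843,0))
s=vision.read_camera("side");t=vision.read_camera("top")
cv2.imwrite("pics/c6.png",np.hstack([cv2.resize(t[130:230,310:390],(400,500),interpolation=2),cv2.resize(s[130:205,220:280],(400,500),interpolation=2)])[:,:,::-1])
E
```

```text
turn [-0.0032  0.0026  0.0023] shift now-frame [0.0181 0.0026 0.0469] goal-frame [0.018  0.0024 0.0469]
pos [ 0.5749 -0.1684  0.135 ] q [-0.26  0.36  1.69 -0.11  1.34  1.17]
```

View pics/c6.png

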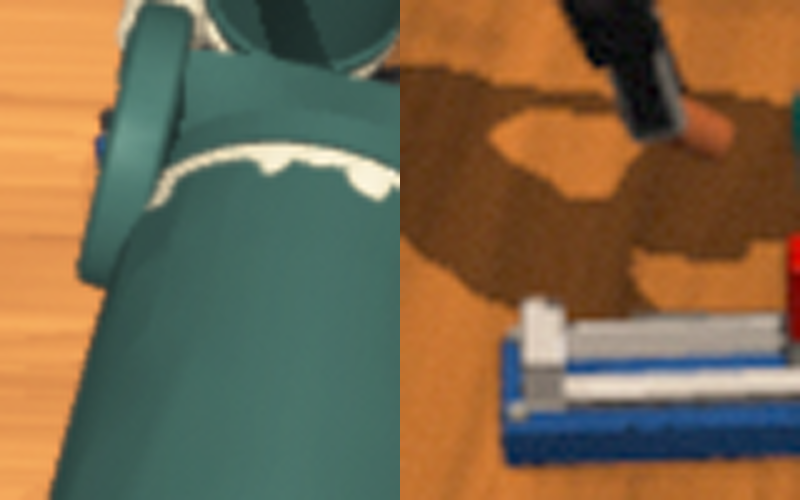

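Side view: the ferrule sticks out of the fingers, dipping about 30° towards the jaw (crop (705,130)), clear above the cradle. Next I lower it.

Call:
jog_arm(turn=[[-0.003,0.0026,0.002],[0,0,0],[0,0,0],[0,0,0],[0,0,0],[0,0,0],[0,0,0],[0,0,0],[0,0,0]], delta_pos=[[0.009,0.0012,0.0235],[0.009,0.0012,0.0235],[0,0,0],[0.0026,0,0.0097],[0.0026,0,0.0097],[0.0026,0,0.0097],[0.0016,0,0.0058],[0.0008,0,0.0029],[0,0,0]], gripper=[0.008,0.008,0.008,0.008,0.008,0.008,0.008,0.008,0.008])

```text
time: 13.87
tool_pos: [0.581, -0.1711, 0.048]
tcp_rot: [3.079, 0.27, -0.401]
wrist_force: [0.1, 0.2, -0.9]
width: 0.18
grip_force: 59.1
```

```bash
python3 - <<'E'
from h import *
d=np.array([.9843,.1763]); o=np.array([.5539,-.1746])
sn,cs=np.sin(.2618),np.cos(.2618)
goal((*(o+.027*d),.0385),(-sn*d[0],-sn*d[1],-cs),(.1763,-.9843,0))
s=vision.read_camera("side")
cv2.imwrite("pics/c7.png",cv2.resize(s[145:205,225:305],(800,600),interpolation=2)[:,:,::-1])
E
```

```text
turn [ 0.0018 -0.0028 -0.0028] shift now-frame [ 0.0021 -0.0014  0.0093] goal-frame [ 0.0022 -0.0014  0.0093]
pos [ 0.581  -0.1711  0.048 ] q [-0.26  0.45  1.73 -0.12  1.19  1.19]
```

View pics/c7.png

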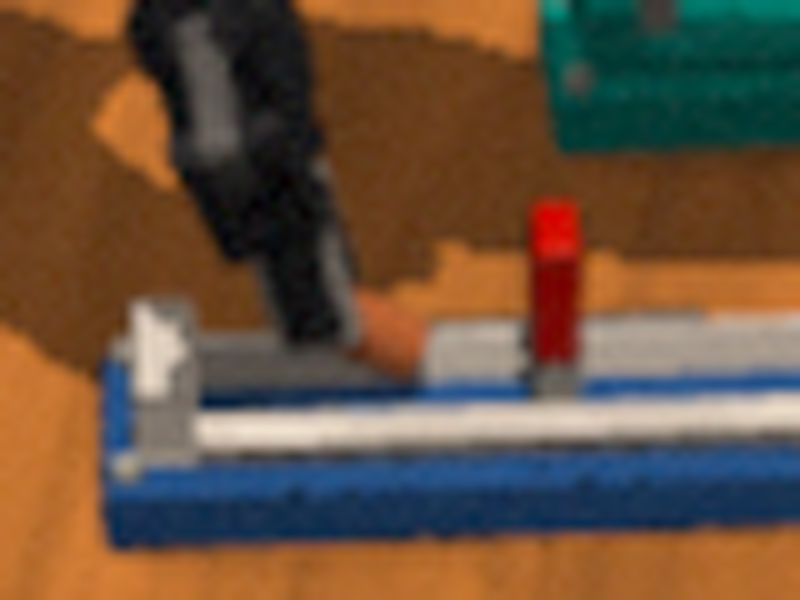

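Side view: the ferrule's lower end hangs at crop (405,365), about 1 cm over the trough, between the stop and the tab at (555,280). I continue down in small steps and watch the force.

Call:
jog_arm(turn=[[0,0,0],[0,0,0],[0,0,0],[0,0,0]], delta_pos=[[0.0005,-0.0007,0.0025],[0.0005,-0.0007,0.0025],[0.0005,0,0.002],[0,0,0]], gripper=[0.008,0.008,0.008,0.008])

```text
time: 14.25
tool_pos: [0.5807, -0.1699, 0.0412]
tcp_rot: [3.079, 0.27, -0.4]
wrist_force: [-0.0, -0.2, -0.5]
width: 0.179
grip_force: 59.1
```

Call:
jog_arm(turn=[[0,0,0],[0,0,0],[0,0,0]], delta_pos=[[0.0005,0,0.0015],[0,0,0],[0,0,0]], gripper=[0.008,0.008,0.008])

```text
time: 14.5
tool_pos: [0.5811, -0.1699, 0.04]
tcp_rot: [3.079, 0.269, -0.399]
wrist_force: [-0.3, -0.5, -0.5]
width: 0.18
grip_force: 59.1
```

Call:
jog_arm(turn=[[0,0,0],[0,0,0],[0,0,0]], delta_pos=[[0.0005,0,0.0015],[0,0,0],[0,0,0]], gripper=[0.008,0.008,0.008])

```text
time: 14.75
tool_pos: [0.5812, -0.17, 0.0385]
tcp_rot: [3.079, 0.269, -0.399]
wrist_force: [0.7, 0.8, -1.1]
width: 0.179
grip_force: 59.1
```

Call:
jog_arm(turn=[[0,0,0],[0,0,0],[0,0,0]], delta_pos=[[0.0005,0,0.001],[0,0,0],[0,0,0]], gripper=[0.008,0.008,0.008])

```text
time: 15.0
tool_pos: [0.5815, -0.1699, 0.0377]
tcp_rot: [3.079, 0.269, -0.399]
wrist_force: [0.0, 1.0, 1.9]
width: 0.184
grip_force: 59.3
```

Light contact is felt (+1.9 N). I release gently.

Call:
jog_arm(turn=[[0,0,0],[0,0,0],[0,0,0],[0,0,0],[0,0,0],[0,0,0],[0,0,0],[0,0,0]], delta_pos=[[0,0,0],[0,0,0],[0,0,0],[0,0,0],[0,0,0],[0,0,0],[0,0,0],[0,0,0]], gripper=[0.014,0.018,0.02,0.022,0.025,0.03,0.035,0.04], grip_force=20)

```text
time: 15.67
tool_pos: [0.5814, -0.1699, 0.0373]
tcp_rot: [3.079, 0.269, -0.399]
wrist_force: [-0.6, -0.4, -0.1]
width: 0.471
grip_force: 0.0
```

```bash
python3 - <<'E'
from h import *
s=vision.read_camera("side"); cv2.imwrite("pics/s8.png",s[:,:,::-1])
m,b=blobs(s,(2,130,50),(13,255,210),(235,165,280,192),8); print([(a,c,k[:,0].min(0),k[:,0].max(0),cv2.minAreaRect(k)) for a,c,k in b])
d=np.array([.9843,.1763]); o=np.array([.5539,-.1746])
for x in(.02,.06): print(proj("side",np.array([*(o+x*d),.029])),proj("side",np.array([*(o+x*d),.038])))
E
```

```text
[(8.0, array([262., 182.]), array([261, 180], dtype=int32), array([263, 184], dtype=int32), ((262.0, 182.0), (4.0, 2.0), 90.0)), (25.5, array([240.5, 173. ]), array([235, 167], dtype=int32), array([246, 179], dtype=int32), ((240.5, 173.0), (12.0, 11.0), 90.0)), (114.0, array([268. , 172.5]), array([257, 165], dtype=int32), array([279, 180], dtype=int32), ((268.0, 172.5), (15.0, 22.0), 90.0))]
[260.24539228 182.6348682 ] [260.17734304 179.73080062]
[244.6809198  183.19107404] [244.54272155 180.283544  ]
```

Call:
jog_arm(turn=[[0,0,0],[0,0,0],[0,0,0],[0,0,0],[0,0.0873,0],[0,0.0873,0],[0,0.0872,0],[0,0,0],[0,0,0],[0,0,0],[0,0,0],[0,0,0],[0,0,0],[0,0,0]], delta_pos=[[-0.0039,0,-0.0145],[-0.0078,0,-0.029],[-0.0085,0,-0.0315],[-0.0085,0,-0.0315],[0,0,0],[0,0,0],[0,0,0],[-0.03,0,0],[-0.03,0,0],[-0.03,0,0],[0,0.035,0],[0,0.035,0],[0,0.035,0],[0,0,0]], gripper=[0.04,0.04,0.04,0.04,0,0,0,0,0,0,0,0,0,0])

```text
time: 16.88
tool_pos: [0.5117, -0.2945, 0.15]
tcp_rot: [3.122, 0.269, 0.012]
wrist_force: [0.3, -0.7, 0.8]
width: 0.001
grip_force: 0.0
```

```bash
python3 - <<'E'
from h import *
np.set_printoptions(precision=4,suppress=True)
t=vision.read_camera("top");s=vision.read_camera("side"); cv2.imwrite("pics/s9.png",s[:,:,::-1]); cv2.imwrite("pics/t9.png",t[:,:,::-1])
d=np.array([.9843,.1763]); n=np.array([-.1763,.9843]);o=np.array([.5539,-.1746])
cr=lambda P:np.array([(P[:2]-o)@d,(P[:2]-o)@n])
for nm,im,box in(("side",s,(235,165,300,195)),("top",t,(338,155,365,215))):
    m,b=blobs(im,(2,110,50),(14,255,255),box,8)
    for a,c,k in b: r=cv2.minAreaRect(k);print(nm,a,r,k[:,0].min(0),k[:,0].max(0),cr(cast(nm,c,.036)))
    m,b=blobs(im,(0,180,100),(1,255,255),box,4); print(nm,"red",[(a,c,cr(cast(nm,c,.06))) for a,c,k in b])
goal((*(o-.062*d),.15),(0,0,-1),(.1763,-.9843,0))
cv2.imwrite("pics/c9.png",np.hstack([cv2.resize(t[140:240,320:400],(400,500),interpolation=2),cv2.resize(s[150:210,220:300],(400,500),interpolation=2)])[:,:,::-1])
E
```

```text
side 70.5 ((255.5, 182.5), (5.0, 15.0), 90.0) [248 180] [263 185] [0.0323 0.0089]
side 686.0 ((267.0, 172.49998474121094), (63.99999237060547, 14.999998092651367), -0.0) [235 165] [299 180] [ 0.0007 -0.0357]
side red []
top 94.0 ((346.5, 175.0), (16.277639389038086, 6.8640642166137695), 78.69007110595703) [342 167] [351 183] [ 0.0307 -0.0005]
top 135.5 ((360.5, 178.5), (47.0, 7.0), 90.0) [357 155] [364 202] [ 0.0174 -0.0327]
top red [(35.0, array([353.1177, 199.4706]), array([-0.0319, -0.0018]))]
turn [ 0.0036 -0.0048 -0.0046] shift now-frame [ 0.0005 -0.106  -0.0015] goal-frame [ 0.001  -0.106  -0.0012]
pos [ 0.5106 -0.29    0.1488] q [-0.56  0.16  1.89  0.    1.09  0.84]
```

The ferrule lies in the trough (top (346.5,175), 41 × 19 mm, along the cradle axis, x≈0.031, y≈0). Next I bring the closed fingers behind the tab.

Call:
jog_arm(turn=[[0,0,0],[0,0,0],[0,0,0],[0,0,0],[0,0,0],[0,0,0],[0,0,0],[0,0,0]], delta_pos=[[0,-0.0355,0],[0,-0.0355,0],[0,-0.035,0],[0,0,0.03],[0,0,0.03],[0,0,0.025],[0,0,0.014],[0,0,0]], gripper=[0,0,0,0,0,0,0,0])

```text
time: 17.65
tool_pos: [0.4888, -0.1817, 0.045]
tcp_rot: [-3.128, -0.277, 0.004]
wrist_force: [-0.5, 0.6, 0.4]
width: -0.0
grip_force: 0.0
```

```bash
python3 - <<'E'
from h import *
d=np.array([.9843,.1763]); o=np.array([.5539,-.1746])
goal((*(o-.003*d),.05),(0,0,-1),(.1763,-.9843,0))
E
```

```text
turn [-0.0015  0.0025 -0.0007] shift now-frame [ 0.0623  0.0044 -0.0052] goal-frame [ 0.0623  0.0045 -0.005 ]
pos [ 0.4888 -0.1817  0.045 ] q [-0.4   0.17  2.09 -0.    0.88  0.99]
```

Push forward 50 mm at about 6 mm per row, leaving the last 12 mm or so for a force-watched approach.

Call:
jog_arm(turn=[[0,0,0],[0,0,0],[0,0,0],[0,0,0],[0,0,0],[0,0,0],[0,0,0],[0,0,0],[0,0,0],[0,0,0]], delta_pos=[[0,0.0035,-0.003],[0.006,0,0],[0.006,0,0],[0.006,0,0],[0.006,0,0],[0.006,0,0],[0.006,0,0],[0.006,0,0],[0.005,0,0],[0,0,0]], gripper=[0,0,0,0,0,0,0,0,0,0])

```text
time: 18.48
tool_pos: [0.5407, -0.1796, 0.0515]
tcp_rot: [3.127, 0.275, 0.008]
wrist_force: [0.2, 0.7, 0.4]
width: 0.001
grip_force: 0.0
```

Call:
jog_arm(turn=[[0,0,0],[0,0,0],[0,0,0],[0,0,0]], delta_pos=[[0.003,0,0],[0.003,0,0],[0.002,0,0],[0,0,0]], gripper=[0,0,0,0])

```text
time: 18.82
tool_pos: [0.5473, -0.1783, 0.0512]
tcp_rot: [3.127, 0.274, 0.006]
wrist_force: [-1.5, -0.1, -0.9]
width: 0.003
grip_force: 0.6
```

Call:
jog_arm(turn=[[0,0,0],[0,0,0]], delta_pos=[[0.002,0,0],[0,0,0]], gripper=[0,0])

```text
time: 18.98
tool_pos: [0.5491, -0.1779, 0.0513]
tcp_rot: [3.127, 0.274, 0.006]
wrist_force: [-1.3, -1.1, -1.0]
width: 0.003
grip_force: 0.8
```

Call:
jog_arm(turn=[[0,0,0],[0,0,0]], delta_pos=[[0.0015,0,0],[0,0,0]], gripper=[0,0])

```text
time: 19.15
tool_pos: [0.5505, -0.1777, 0.0513]
tcp_rot: [3.127, 0.274, 0.006]
wrist_force: [-1.7, 0.5, -0.6]
width: -0.006
grip_force: 0.9
```

Call:
jog_arm(turn=[[0,0,0],[0,0,0]], delta_pos=[[0.0015,0,0],[0,0,0]], gripper=[0,0])

```text
time: 19.32
tool_pos: [0.5519, -0.1774, 0.0513]
tcp_rot: [3.127, 0.274, 0.006]
wrist_force: [-2.9, -0.3, -1.7]
width: 0.0
grip_force: 1.1
```

Call:
jog_arm(turn=[[0,0,0],[0,0,0]], delta_pos=[[0.001,0,0],[0,0,0]], gripper=[0,0])

```text
time: 19.48
tool_pos: [0.5519, -0.1774, 0.0513]
tcp_rot: [3.127, 0.275, 0.003]
wrist_force: [-5.8, -1.0, 0.2]
width: 0.002
grip_force: 2.7
```

Call:
jog_arm(turn=[[0,0,0],[0,0,0]], delta_pos=[[0.001,0,0],[0,0,0]], gripper=[0,0])

```text
time: 19.65
tool_pos: [0.552, -0.1774, 0.0513]
tcp_rot: [3.127, 0.275, -0.001]
wrist_force: [-8.2, -1.7, 3.1]
width: 0.002
grip_force: 4.3
```

```bash
python3 - <<'E'
from h import *
s=vision.read_camera("side")
m,b=blobs(s,(2,110,50),(14,255,255),(235,179,275,190),8)
for a,c,k in b: print(a,c,k[:,0].min(0),k[:,0].max(0))
m,b=blobs(s,(0,180,100),(6,255,255),(235,150,300,195),5); print("tab",[(a,c,k[:,0].min(0),k[:,0].max(0)) for a,c,k in b])
print(s[183,236:270].tolist())
E
```

```text
71.5 [253.  182.5] [245 180] [261 185]
tab [(24.0, array([261.5, 173. ]), array([260, 166], dtype=int32), array([263, 180], dtype=int32))]
[[37, 82, 135], [55, 87, 131], [152, 145, 144], [217, 202, 186], [218, 200, 182], [219, 201, 182], [219, 202, 183], [222, 209, 196], [213, 180, 167], [188, 102, 54], [172, 90, 48], [162, 85, 43], [190, 99, 53], [188, 98, 53], [192, 101, 55], [171, 89, 46], [131, 68, 32], [157, 82, 43], [190, 97, 53], [188, 95, 46], [190, 101, 51], [190, 99, 55], [188, 98, 49], [163, 88, 48], [111, 83, 67], [105, 99, 88], [91, 86, 78], [61, 59, 54], [64, 61, 59], [54, 55, 63], [53, 59, 73], [53, 57, 72], [54, 60, 74], [51, 59, 73]]
```

It has stalled with the force rising, and the ferrule's pixels run from the stop to the jaw without a gap. It is snug, so I back off.

Call:
jog_arm(turn=[[0,0,0],[0,0,0],[0,0,0],[0,0,0],[0,0,0],[0,0,0],[0,0,0],[0,0,0],[0,0,0],[0,0,0],[0,0,0]], delta_pos=[[-0.004,0,0],[-0.012,0,0],[-0.014,0,0],[0,0,-0.035],[0,0,-0.035],[0,0,-0.035],[0,0.035,0],[0,0.035,0],[0,0.035,0],[0,0.035,0],[0,0,0]], gripper=[0,0,0,0,0,0,0,0,0,0,0])

```text
time: 20.62
tool_pos: [0.5497, -0.3264, 0.1581]
tcp_rot: [3.122, 0.269, 0.013]
wrist_force: [0.9, -0.3, 0.2]
width: -0.001
grip_force: 0.0
```

```bash
python3 - <<'E'
from h import *
t=vision.read_camera("top");s=vision.read_camera("side")
cv2.imwrite("pics/c10.png",np.hstack([cv2.resize(t[140:240,320:400],(400,500),interpolation=2),cv2.resize(s[150:210,220:300],(400,500),interpolation=2)])[:,:,::-1])
E
```

```text
(no output)
```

View pics/c10.png

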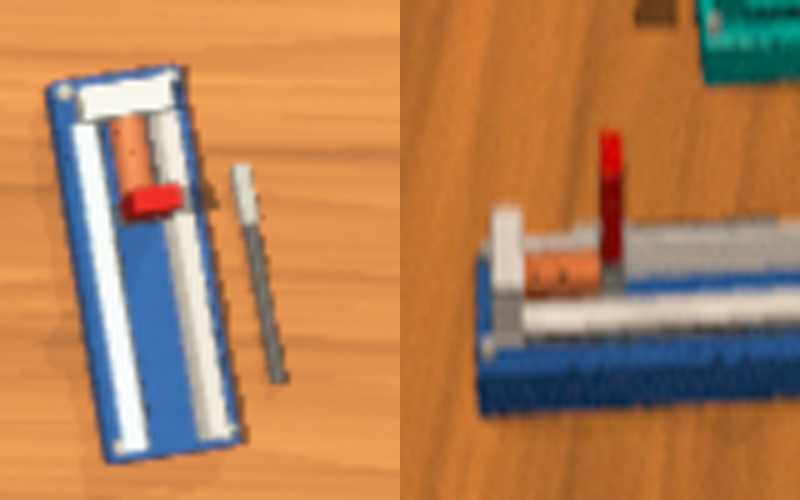

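The ferrule lies in the trough between the stop (crop (125,95)) and the jaw tab (150,200), with no visible gap. The arm is clear.

```bash
python3 -c "
from workcell import ticket
print(ticket.finish_job())"
```

```text
the job is handed in; nothing more can be done
None
```

The copper ferrule lies along the blue cradle's trough, held snugly between jaw and end stop with no gap visible in the last picture, and I handed the job in at about 21 s; the hand-in returned no verdict.

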